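# Release a locked centrifuge lid by feel

### The arm

A 6-joint arm with a two-finger parallel gripper is mounted at the origin on the work surface. World frame = base frame: x ahead of the robot, y to its left, z up, the work surface at z = 0. Lengths are in m, angles in degrees, forces in N, time in s.
With the tool pointing down it reaches from about 0.275 to 0.75 m from the base axis. Payload 10.2 kg.
Tool frame: the origin (TCP) lies at the very end of the fingers, on their centre line; the grasp point (between the pads) lies 19 mm behind it; z points along the fingers, x is the direction in which the jaws open and shut, and the axes are right-handed (so a half turn about z gives the same grasp; the last joint's range is limited). The gripper opens to 88 mm and grips with 3 to 60 N. Pads are 18 mm wide; open, the fingers measure 123 mm over their backs; the gripper's body (75 mm by 187 mm) begins 45 mm behind the grasp point.
Start: joints at [-76.857, 17.928, 85.812, -0, 76.261, -12.8], TCP at [0.23, -0.472, 0.239] pointing down, gripper open.
Joint ranges: [-168.41, 168.41], [-55.51, 124.54], [10.69, 146.95], [-70.63, 250.63], [1, 178], [-165.06, 165.06]. Speed limits (degrees/s): [136.94, 136.94, 172.46, 180, 180, 180].

### API

Orientations are given as [roll, pitch, yaw] about the fixed x, y, z axes, in that order (R = Rz(yaw) Ry(pitch) Rx(roll)).
In Python, from cell import manip, vision, job gives the robot as it stands.
- The arm moves only by the shell command python3 -m handwheel 'ROWS' [FORCE]. ROWS is text: rows parted by semicolons, each of 7 numbers parted by spaces: the shift along the tool's x, y, z in m, then the turn, a rotation vector about the tool's x, y, z in degrees, then the finger opening in m, from 0 to 0.0881. A call has 1 to 8 rows; each row shifts and turns the commanded pose from where the row before left it, along the tool's axes as they then stand; what a row does not reach is not made up. A row lasts 1/8 s, in which the tool goes at most 62.5 mm and 10.7 degrees, less where a joint would pass 70% of its speed; a pose out of reach is approached as far as the arm can. A call with a gripper value outside its range is refused whole. The fingers move at their own pace and stop on an object; FORCE is the grip in N (left out, the last holds). Time passes only in rows, so rows that do not move let the fingers close. It gives the time, the measured TCP pose, the force and the opening at its end, in the units of the state.
- manip.observe(): the state, without advancing time (a new reading comes with each control period).
- vision.get_image(name): name is "scene" or "top" or "wrist"; returns a dict with "image" (384x512x3 uint8, blue, green, red), "z_map" (384x512 float32, m along the optical axis (not along the pixel's ray), 0 where there is no reading), "fovy" (degrees; the focal length in pixels is half the picture's height over the tangent of half this angle, whatever the lens; pixels are square), "cx", "cy" (the principal point, pixels), "xyz" and "attitude" of the camera in the world. Camera axes: x right, y down, z forward; pixel columns grow to the right and rows downward; lengths in m; the calibration is good to about 2 mm. A picture is of the moment at which its call begins.
- job.finish_job(): hands the job in, once; it reports no verdict.
The state is a dict: "clock": time; "joints": joint angles; "dq": joint speeds; "tau": joint torques, N m; "tool_pos": TCP position; "eef_rot": TCP orientation; "force": force on the tool from outside, world axes, zero at the start; "wrist_torque": the same for the moment, N m; "gripper_width": opening from 0.0 (shut) to 1.0 (fully open).
Only numpy, scipy, OpenCV 4.12 (cv2) and the standard library are available. Lean on these libraries where they do the work, as an engineer would, in place of code of your own. Each camera call takes 0.05 s, during which the arm holds its last target.

### The job

The power is out and the bench centrifuge is locked shut with the samples inside. Take the emergency release rod from the rack, feel with its tip along the groove under the lid's nose until it drops into the hidden release hole, and push it in, without forcing it, until the lid springs open. Then hang the rod back in the rack, in any free hole, and leave the other glassware undisturbed.

Things in the scene. Friction and masses are not known exactly. Their poses are not given: they have to be found in the camera images.
- centrifuge: Fixed bench micro-centrifuge, white with grey lid and sloping grey front deck, 220 wide (y), 290 deep (x, -155 front to +135 rear), 183 high closed. Origin: centre of the footprint on the bench; x to its rear, z up; its front faces -x, to the robot. Deck slopes at 35 deg from (x -155, z 65) to (x -65, z 128). Front wall below it 65 high.
- nose (a point): Middle of the closed lid's nose, its front lower edge, at (-93, 0, 155) mm in the centrifuge's frame. The nose overhangs the deck's upper part across the whole width, 39 mm above the mouth of the groove, and hides it from above: a vertical rod cannot get in, one square to the deck (35 degrees from vertical, coming from the robot's side) clears the nose by about 10 mm. It rises with the lid.
- groove: Groove across the deck under the nose. Origin: centre of its floor, (-76, 0, 108) mm in the centrifuge's frame; y along the groove, z out of the deck (35 deg from vertical, leaning to the front), x up the slope. 16 wide, 88 long (y -44 to 44), 10 deep, ends closed. Release hole in the floor, 16 wide and 12 along the groove, centre anywhere in y -32 to 32 (unknown), going straight in along -z.
- latch (a joint): Travel (m) of the sprung plunger inside the release hole: 0 at rest, 0.009 fully in. Its flat face stands 12 mm below the groove's floor (21 mm when fully in). It takes 3 N to start, about 6 N at the end, and springs back. The lid is let go at about 0.005 to 0.006.
- lid (a joint): Lid angle, rad: 0 closed, 1.3 wide open. Hinged on the y direction at the rear (x +125, z 160 mm in the centrifuge's frame). When the latch lets go, a gas spring raises it by itself to 1.3 within about 3 s and keeps it there.
- rod_grip (a point): Centre of the release rod's black square handle, 16 x 16, 60 mm long. Below it a collar 24 diameter, 4 thick, then a straight steel shaft 7 diameter, 95 long, round-ended. 55 to 90 g. z from tip to handle, x and y square to the flats. Tip 129 mm, collar's underside 34 mm below this point. Starts upright in the rack, this point 142 mm above the bench, yaw within 0.8 rad of the robot's axes.
- rod_tip (a point): End of the rod's steel shaft, 129 mm from the handle's centre along the rod.
- rack: Fixed white plastic rack, 190 long (x), 70 wide, 108 high. Origin: centre of its underside; z up. Four holes of 14 diameter in its top plate (upper face z 108), on its x axis at x -67.5, -22.5, 22.5, 67.5 (y 0); open below down to z 8. One holds the rod, two hold stoppered tubes, one (always x -67.5) is empty.
- tube0_top (a point): Bystander: middle of the black rubber stopper (21 mm diameter, 16 mm high) of a glass tube of 12 mm diameter that hangs in the rack.
- tube1_top (a point): Bystander: the same on the second stoppered tube in the rack.
- beaker: Bystander: glass beaker, 68 mm diameter, 95 mm high. Origin: centre of its underside.
- amber: Bystander: amber glass reagent bottle, 54 mm diameter, 125 mm high. Origin: centre of its underside.
- clear: Bystander: clear glass jar with white cap, 60 mm diameter, 115 mm high. Origin: centre of its underside.
Not all that is in view belongs to the job. What is meant by the part that bears rod_grip is not turquoise, and is the smaller of those in its own colour.

How it is judged (in metres and radians):
On the way, in this order (a step that is already met when the one before it is completed fails the run):
1. the rod is lifted clear out of the rack (z of rod_tip in the frame of rack above 0.112 m), for 0.1 s.
2. the rod's tip is in the release hole and pushes the latch back (value of joint latch above 0.004 m and z of rod_tip in the frame of groove between -0.03 and -0.012 m).
At the end, for the whole second after the job is handed in: The lid stands open (more than 1.1 rad) and the rod hangs at rest and released in a hole of the rack, its collar down on the top plate (handle centre 134 to 147 mm above the rack's foot, within 20 mm of the row of holes) and upright within 0.2 rad (value of joint lid above 1.1 rad and z of rod_grip in the frame of rack between 0.134 and 0.147 m and z of rod_tip in the frame of rack below 0.03 m and y of rod_grip in the frame of rack between -0.02 and 0.02 m and x of rod_grip in the frame of rack between -0.09 and 0.09 m and angle between rod_grip's own z axis and vertical below 0.2 rad and linear speed of rod below 0.03 m/s); the robot touches nothing.
It fails at once if the rod is forced: pressed with more than 80 N against the centrifuge or its groove (contact force between rod and centrifuge above 80 N or contact force between rod and carrier above 80 N).
It fails at once if a bystander (beaker, bottle or jar) is moved by more than 30 mm (distance of any of beaker, amber, clear from where it was at the start of the episode above 0.03 m).
It fails at once if a stoppered tube is lifted or moved by more than 20 mm (distance of any of tube0_top, tube1_top from where it was at the start of the episode above 0.02 m).
It also fails if it takes over 67 s, if anything falls off the work surface, if the arm or the gripper's body presses on something with over 40 N, if the wrist force passes 120 N, or if a joint passes its speed limit or range.

## Working session

There is one attempt and no reset: what is moved stays moved. The work goes in short steps, Python scripts to look and compute and a shell command to move; the robot and the scene stay as the last step left them, time stands still between calls to the robot, and variables do not carry over. Pictures are saved under pics/ and viewed, and the job is handed in when it is done.

```bash
ls; mkdir -p pics
python3 - <<'E'
from cell import manip, vision, job
import cv2, numpy as np
print(manip.observe())
for n in ["scene","top","wrist"]:
    d=vision.get_image(n); cv2.imwrite(f"pics/{n}0.png",d["image"]); np.save(f"pics/{n}0.npy",d["z_map"])
    print(n,d["fovy"],d["cx"],d["cy"],d["xyz"],d["attitude"])
E
```

```text
pics
{'clock': 0.0, 'joints': array([-7.68589273e+01,  1.79612021e+01,  8.58494315e+01,  8.21150459e-04,
        7.62605477e+01, -1.28014903e+01]), 'dq': array([ 0.07365896, -0.02249666,  0.00183742,  0.11392135,  0.00599358,
        0.10954979]), 'tau': array([-1.08873817e-03, -4.02220273e+01, -2.52274615e+01,  6.94141793e-02,
        3.52446665e-02, -1.24431222e-04]), 'tool_pos': array([ 0.22960059, -0.47189315,  0.23817544]), 'eef_rot': array([-1.79983450e+02,  6.92353086e-02, -6.40576225e+01]), 'force': array([ 0.21004352, -0.4397113 ,  0.22704187]), 'wrist_torque': array([ 0.00104747,  0.05173129, -0.02515653]), 'gripper_width': 0.9975122566675628}
scene 50.24505315611536 259.22512772605376 189.57122846037595 [ 1.02767055 -0.76318528  0.86095157] [-129.45897564    0.84700413   29.91773581]
top 54.590412775551634 255.59560713251443 187.04014106502117 [ 0.4732855  -0.00561006  1.30394952] [-175.65997233    0.78834748  -90.54737321]
wrist 64.03230911179237 255.6855959727587 195.9324236420329 [ 0.29857819 -0.43815368  0.38359147] [ 1.62710827e+02  4.05698062e-02 -6.40315296e+01]
```

View pics/scene0.png

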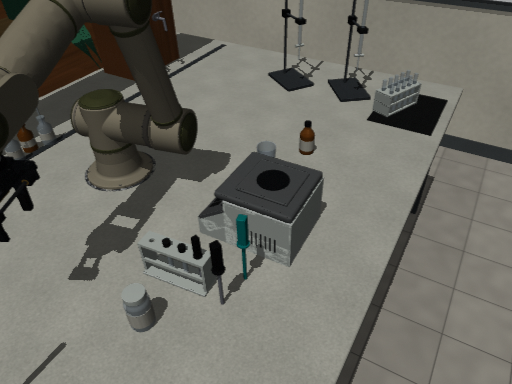

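View pics/top0.png

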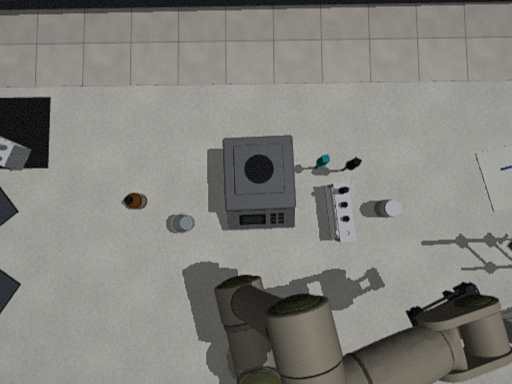

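View pics/wrist0.png

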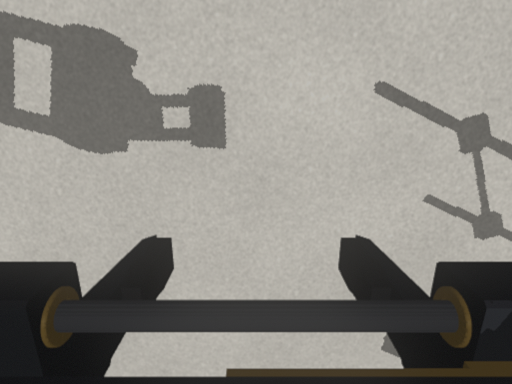

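```bash
cat > h.py <<'E'
import numpy as np, cv2
from scipy.spatial.transform import Rotation as R
from cell import manip, vision, job
def snap(n,tag=None):
    d=vision.get_image(n); d["Rm"]=R.from_euler('xyz',d["attitude"],degrees=True).as_matrix()
    d["f"]=192/np.tan(np.radians(d["fovy"]/2))
    if tag: cv2.imwrite(f"pics/{tag}.png",d["image"])
    return d
def cloud(d):
    v,u=np.mgrid[0:384,0:512]; z=d["z_map"]
    c=np.stack([(u-d["cx"])/d["f"]*z,(v-d["cy"])/d["f"]*z,z],-1)
    P=c@d["Rm"].T+d["xyz"]; P[z==0]=np.nan
    return P
def proj(d,p):
    c=(np.atleast_2d(p)-d["xyz"])@d["Rm"]
    return np.c_[c[:,0]/c[:,2]*d["f"]+d["cx"],c[:,1]/c[:,2]*d["f"]+d["cy"]]
def ray(d,u,v,z):
    r=d["Rm"]@np.array([(u-d["cx"])/d["f"],(v-d["cy"])/d["f"],1]); return d["xyz"]+r*(z-d["xyz"][2])/r[2]
def crop(d,u0,v0,u1,v1,s,tag):
    cv2.imwrite(f"pics/{tag}.png",cv2.resize(d["image"][v0:v1,u0:u1],None,fx=s,fy=s,interpolation=cv2.INTER_CUBIC))
E
python3 - <<'E'
from h import *
np.set_printoptions(precision=4,suppress=True)
d=snap("scene"); crop(d,130,190,280,320,5,"c1")
t=snap("top"); crop(t,290,130,410,250,5,"c2")
P=cloud(t)
for u,v in [(344,190),(343,204),(345,219),(347,233),(353,163),(323,160),(388,208),(180,223),(134,200),(260,150),(260,190),(400,100),(230,140),(290,140)]: print(u,v,P[v,u])
Q=cloud(d)
for u,v in [(197,240),(197,247),(168,243),(182,248),(216,243),(242,220),(152,242),(210,262)]: print('s',u,v,Q[v,u])
E
```

```text
344 190 [ 0.5475 -0.2597  0.1709]
343 204 [ 0.5063 -0.2658  0.1244]
345 219 [ 0.4591 -0.2705  0.1259]
347 233 [ 0.4094 -0.3027  0.0069]
353 163 [ 0.6241 -0.2787  0.2139]
323 160 [ 0.633  -0.1897  0.2203]
388 208 [ 0.4925 -0.4106  0.1133]
180 223 [0.4492 0.2758 0.006 ]
134 200 [0.5268 0.4066 0.0978]
260 150 [ 0.6716 -0.0055  0.1821]
260 190 [ 0.5493 -0.0042  0.1851]
400 100 [ 0.8773 -0.5051  0.0011]
230 140 [0.7053 0.0865 0.1739]
290 140 [ 0.7026 -0.0978  0.1758]
s 197 240 [ 0.5636 -0.2676  0.1671]
s 197 247 [ 0.5637 -0.2715  0.1471]
s 168 243 [ 0.4758 -0.2775  0.1205]
s 182 248 [ 0.5174 -0.2746  0.1218]
s 216 243 [ 0.6367 -0.289   0.215 ]
s 242 220 [ 0.6498 -0.2039  0.218 ]
s 152 242 [ 0.4277 -0.2853  0.1065]
s 210 262 [ 0.5818 -0.2539  0.0859]
```

View pics/c1.png

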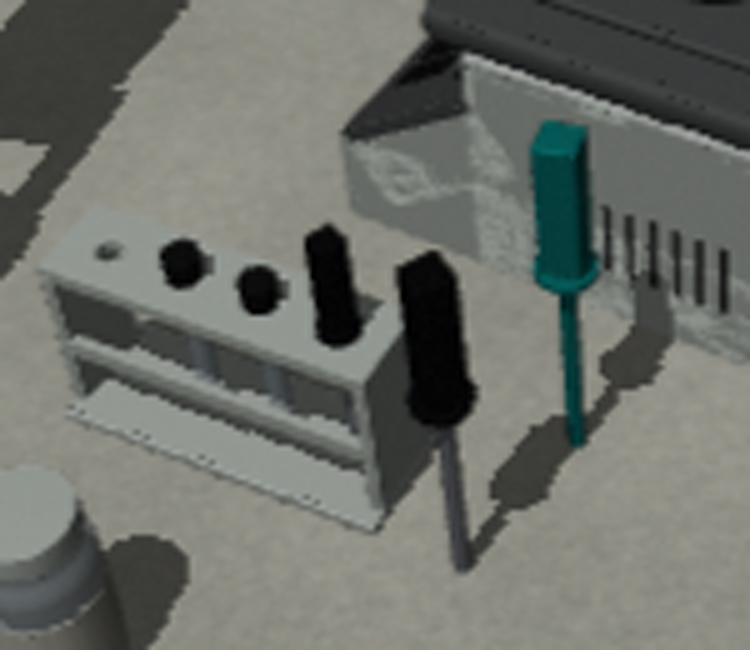

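View pics/c2.png

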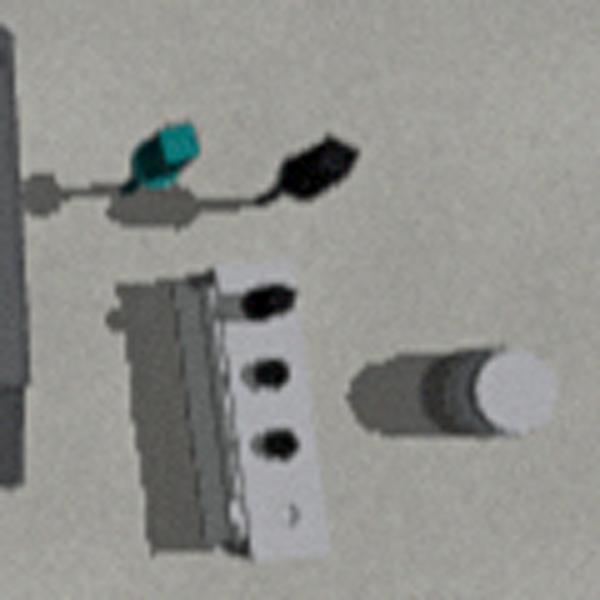

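Three rods: black in the rack (scene 197,245), a bigger black one standing free (217,258), turquoise (243,231). The one in the rack is black and the smaller of the two black ones. That is the one meant, and the crop confirms it. Now the poses.

Run:
```python
from h import *
np.set_printoptions(precision=4,suppress=True)
for n in ["top","scene"]:
    d=snap(n); P=cloud(d)
    def sel(x0,x1,y0,y1,z0,z1):
        m=(P[...,0]>x0)&(P[...,0]<x1)&(P[...,1]>y0)&(P[...,1]<y1)&(P[...,2]>z0)&(P[...,2]<z1); return P[m]
    r=sel(.38,.62,-.36,-.2,.100,.114)
    print(n,"rack",len(r),r.mean(0),np.median(r[:,2]),cv2.minAreaRect((r[:,:2]*1000).astype(np.float32)))
    c=sel(.40,.75,-.16,.16,.165,.2)
    print(" lid",len(c),np.median(c[:,2]),cv2.minAreaRect((c[:,:2]*1000).astype(np.float32)))
    a=sel(.38,.75,-.2,.2,.02,.2)
    print(" all",len(a),cv2.minAreaRect((a[:,:2]*1000).astype(np.float32)))
    h=sel(.5,.6,-.32,-.22,.128,.2)
    print(" rod",len(h),h.mean(0),h.max(0),h.min(0))
    h=sel(.5,.6,-.32,-.22,.165,.2)
    print(" rodtop",len(h),h.mean(0),cv2.minAreaRect((h[:,:2]*1000).astype(np.float32)) if len(h)>2 else 0)
    for nm,b in dict(beaker=(.4,.5,.2,.35),amber=(.45,.6,.35,.5),clear=(.42,.56,-.46,-.36),big=(.6,.7,-.35,-.24),turq=(.6,.7,-.24,-.15)).items():
        s=sel(*b,.03,.4); 
        if len(s): print("  ",nm,s.min(0),s.max(0))
```

```text
top rack 817 [ 0.4777 -0.2708  0.1076] 0.10767471827217268 ((481.5540771484375, -271.90582275390625), (190.03746032714844, 51.37211990356445), 5.644373416900635)
 lid 5140 0.18036336321261714 ((603.0206298828125, -0.5474700927734375), (226.3887939453125, 216.22091674804688), 1.9981609582901)
 all 6522 ((573.6162109375, -46.37992858886719), (289.3085632324219, 310.3110046386719), 1.9335904121398926)
 rod 48 [ 0.5483 -0.2625  0.161 ] [ 0.5578 -0.2551  0.1764] [ 0.5397 -0.2729  0.129 ]
 rodtop 29 [ 0.5492 -0.2645  0.1703] ((549.2645263671875, -264.7066650390625), (15.547371864318848, 15.65636157989502), 85.3314437866211)
   beaker [0.4184 0.2202 0.0308] [0.48   0.2871 0.0994]
   amber [0.4986 0.3916 0.0315] [0.5515 0.4415 0.1292]
   clear [ 0.4636 -0.4518  0.0302] [ 0.5211 -0.3942  0.1208]
   big [ 0.6129 -0.3034  0.032 ] [ 0.6414 -0.2761  0.2197]
   turq [ 0.6227 -0.2098  0.0323] [ 0.6487 -0.1816  0.2244]
scene rack 1062 [ 0.4915 -0.2771  0.1067] 0.10686272778933514 ((488.8875427246094, -273.1628723144531), (191.58242797851562, 53.81107711791992), 5.625335693359375)
 lid 4382 0.17815830912779607 ((610.625732421875, -2.0940780639648438), (226.0882568359375, 220.7276611328125), 1.8569165468215942)
 all 8591 ((581.3604125976562, -45.992889404296875), (292.67034912109375, 312.63458251953125), 1.8682453632354736)
 rod 137 [ 0.5592 -0.2691  0.1545] [ 0.5668 -0.2588  0.1741] [ 0.5446 -0.2767  0.129 ]
 rodtop 44 [ 0.5574 -0.2675  0.1699] ((556.7173461914062, -266.88092041015625), (14.505864143371582, 16.02383041381836), 74.15890502929688)
   beaker [0.4232 0.2165 0.051 ] [0.4914 0.2891 0.0964]
   amber [0.509  0.3878 0.0301] [0.5643 0.4358 0.1261]
   clear [ 0.4717 -0.4574  0.03  ] [ 0.5307 -0.4002  0.1188]
   big [ 0.6215 -0.3074  0.0321] [ 0.6516 -0.2781  0.2166]
   turq [ 0.6298 -0.2136  0.0303] [ 0.6613 -0.1842  0.2217]
```

```bash
python3 -m handwheel '-.009 -.047 -.02 0 0 0 .088; -.009 -.047 -.02 0 0 0 .088; -.009 -.047 -.02 0 0 0 .088; -.009 -.047 -.02 0 0 0 .088; -.009 -.047 -.01 0 0 0 .088; -.009 -.047 0 0 0 0 .088; -.007 -.049 0 0 0 8 .088; 0 0 0 0 0 9 .088'; python3 -m handwheel '0 0 0 0 0 9 .088;0 0 0 0 0 0 .088;0 0 0 0 0 0 .088'
cat > rk.py <<'E'
from h import *
import sys
np.set_printoptions(precision=4,suppress=True)
tag=sys.argv[1]
d=snap("wrist",tag); P=cloud(d); o=manip.observe(); print(o["tool_pos"],o["eef_rot"],o["force"])
print(d["xyz"],d["attitude"])
def sel(x0,x1,y0,y1,z0,z1):
    m=(P[...,0]>x0)&(P[...,0]<x1)&(P[...,1]>y0)&(P[...,1]<y1)&(P[...,2]>z0)&(P[...,2]<z1); return P[m]
r=sel(.38,.62,-.36,-.2,.103,.112)
print("rack",len(r),np.median(r[:,2]),cv2.minAreaRect((r[:,:2]*1000).astype(np.float32)))
h=sel(.5,.6,-.32,-.22,.166,.18)
if len(h): print("rodtop",len(h),np.median(h[:,2]),cv2.minAreaRect((h[:,:2]*1000).astype(np.float32)))
E
python3 rk.py w1
```

```text
clock: 1.35
tool_pos: [0.5025, -0.2704, 0.3282]
eef_rot: [180.0, 0.0, -81.1]
force: [0.4, -0.2, 0.3]
gripper_width: 0.995
clock: 1.72
tool_pos: [0.5005, -0.2725, 0.3287]
eef_rot: [180.0, 0.0, -89.9]
force: [0.4, -0.8, 0.4]
gripper_width: 0.998
[ 0.5005 -0.2725  0.3288] [-179.9963   -0.0014  -89.9292] [-0.6115  0.2962 -0.3032]
[ 0.5772 -0.2721  0.474 ] [162.7073  -0.0283 -89.8704]
rack 5258 0.10723349077274683 ((485.32598876953125, -271.93994140625), (190.66612243652344, 50.01437759399414), 5.787278652191162)
rodtop 275 0.17107595934330805 ((552.7975463867188, -265.0662841796875), (15.963769912719727, 16.040990829467773), 72.72122192382812)
```

View pics/w1.png

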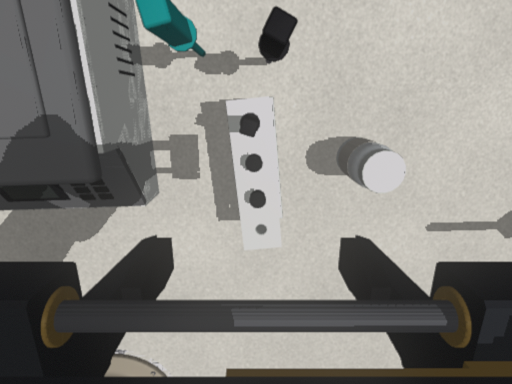

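```bash
python3 -m handwheel '-.0072 -.052 .04 0 0 0 .06; 0 0 .03 0 0 6.5 .06; 0 0 .03 0 0 6.5 .06; 0 0 0 0 0 0 .06; 0 0 0 0 0 0 .06'
python3 rk.py w2
```

```text
clock: 2.4
tool_pos: [0.5502, -0.2661, 0.2324]
eef_rot: [-179.9, -0.0, -102.9]
force: [0.1, -0.6, 1.1]
gripper_width: 0.677
[ 0.5503 -0.2661  0.2326] [-179.8562   -0.061  -102.935 ] [ 0.4896 -0.384  -0.113 ]
[ 0.6247 -0.2828  0.3779] [ 162.8305   -0.0825 -102.8782]
rack 6148 0.10727002938971114 ((498.87908935546875, -270.6159362792969), (163.9715118408203, 50.09522247314453), 5.8180389404296875)
rodtop 487 0.1709588929731849 ((552.986572265625, -265.2574462890625), (15.909605979919434, 16.43155860900879), 72.81546020507812)
```

View pics/w2.png

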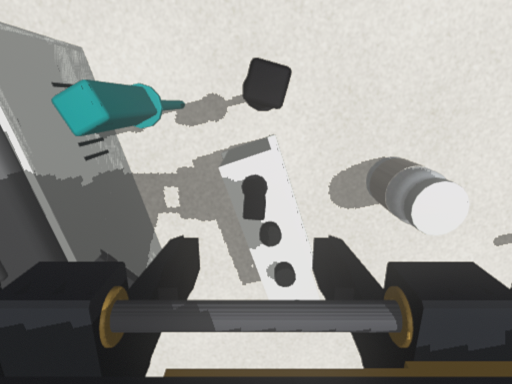

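```bash
python3 -m handwheel '-.0014 -.0025 .03 0 0 0 .06; 0 0 .03 0 0 0 .06; 0 0 .0395 0 0 0 .06; 0 0 0 0 0 0 .06;0 0 0 0 0 0 .06'
```

```text
clock: 3.08
tool_pos: [0.5534, -0.2655, 0.1337]
eef_rot: [-179.8, -0.1, -103.0]
force: [-0.1, -0.0, -0.1]
gripper_width: 0.679
```

Grasp.

```bash
python3 -m handwheel '0 0 0 0 0 0 .005;0 0 0 0 0 0 .005;0 0 0 0 0 0 .005;0 0 0 0 0 0 .005;0 0 0 0 0 0 .005;0 0 0 0 0 0 .005' 40
python3 rk.py w3
```

```text
clock: 3.82
tool_pos: [0.5527, -0.2649, 0.1314]
eef_rot: [-180.0, -0.0, -103.1]
force: [0.6, -1.4, 0.5]
gripper_width: 0.182
[ 0.5527 -0.2649  0.1314] [-179.9974   -0.0005 -103.0545] [-0.5105 -0.2062  0.3004]
[ 0.6273 -0.282   0.2767] [ 162.7191   -0.0351 -103.0311]
rack 4849 0.10734388773729991 ((515.103759765625, -268.9386901855469), (131.3202362060547, 50.236358642578125), 5.879807472229004)
rodtop 2496 0.17156228192026693 ((553.0596923828125, -264.9069519042969), (42.71678161621094, 22.288915634155273), 77.16032409667969)
```

View pics/w3.png

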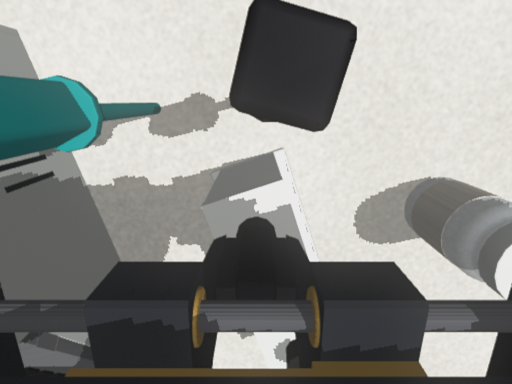

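```bash
python3 -m handwheel '0 0 -.02 0 0 0 .005; 0 0 -.03 0 0 0 .005; 0 0 -.04 0 0 0 .005; 0 0 -.04 0 0 0 .005; 0 0 -.04 0 0 0 .005;0 0 -.03 0 0 0 .005;0 0 0 0 0 0 .005;0 0 0 0 0 0 .005'
python3 - <<'E'
from h import *
np.set_printoptions(precision=4,suppress=True)
o=manip.observe();print(o["tool_pos"],o["eef_rot"],o["force"],o["gripper_width"])
d=snap("wrist","w4"); s=snap("scene","s4"); crop(s,120,150,330,300,3.8,"c4")
E
```

```text
clock: 4.88
tool_pos: [0.5524, -0.2647, 0.3295]
eef_rot: [179.9, 0.1, -103.1]
force: [-0.9, -0.1, -1.6]
gripper_width: 0.175
[ 0.5524 -0.2647  0.3295] [ 179.8544    0.0648 -103.0569] [-0.8618 -0.1183 -1.5636] 0.1754292486058837
```

View pics/c4.png

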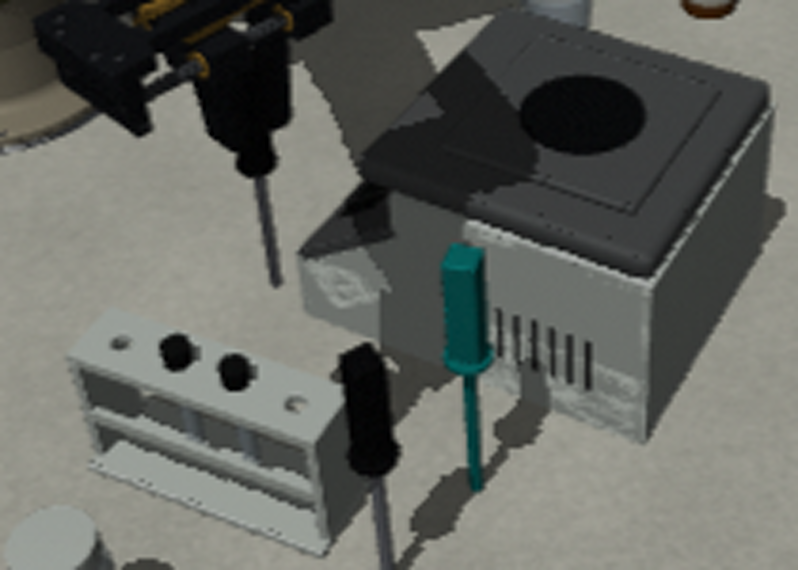

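View pics/w4.png

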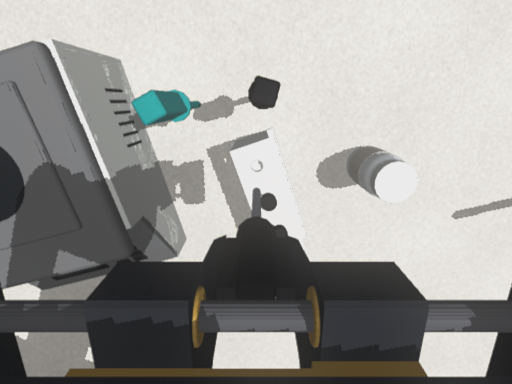

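```bash
python3 -m handwheel '-.0366 .0376 -.005 0 0 0 .005;-.0366 .0376 -.005 0 0 0 .005;-.0366 .0376 -.005 0 0 0 .005;-.0366 .0376 -.005 0 0 0 .005;-.0366 .0376 -.005 0 0 0 .005;-.0366 .0376 -.005 0 0 -7 .005;0 0 0 0 0 -8 .005;0 0 0 0 0 0 .005'
python3 -m handwheel '0 0 0 0 0 0 .005;0 0 0 0 0 0 .005'
python3 - <<'E'
from h import *
np.set_printoptions(precision=4,suppress=True)
o=manip.observe();print(o["tool_pos"],o["eef_rot"],o["force"],o["gripper_width"])
T=R.from_euler('xyz',o["eef_rot"],degrees=True).as_matrix()
tip=o["tool_pos"]+T[:,2]*.1184; print("tip",tip)
for n in ["wrist","scene","top"]:
    d=snap(n,n+"5"); print(n,proj(d,tip))
    P=cloud(d)
    def sel(x0,x1,y0,y1,z0,z1):
        m=(P[...,0]>x0)&(P[...,0]<x1)&(P[...,1]>y0)&(P[...,1]<y1)&(P[...,2]>z0)&(P[...,2]<z1); return P[m]
    c=sel(.46,.75,-.16,.16,.165,.19)
    print(" lid",len(c),np.median(c[:,2]),cv2.minAreaRect((c[:,:2]*1000).astype(np.float32)))
    # front lid edge: min x per y bin
    for y in (-.09,-.06,-.03,0,.03,.06,.09):
        k=c[abs(c[:,1]-y)<.004]; 
        if len(k): i=k[:,0].argmin(); print("   ",y,k[i],k[:,0].max())
    k=sel(.38,.55,-.14,.14,.03,.127)
    if len(k): print(" deck",len(k),cv2.minAreaRect((k[:,:2]*1000).astype(np.float32)),k.min(0),k.max(0))
E
```

```text
clock: 5.98
tool_pos: [0.3822, 0.0003, 0.3608]
eef_rot: [180.0, 0.0, -88.1]
force: [-0.9, -0.5, -1.4]
gripper_width: 0.177
clock: 6.22
tool_pos: [0.3826, -0.0003, 0.361]
eef_rot: [180.0, 0.0, -88.2]
force: [-0.2, 0.0, -1.3]
gripper_width: 0.178
[ 0.3826 -0.0003  0.361 ] [179.9549   0.0178 -88.1858] [-0.1788  0.0154 -1.3242] 0.1777146729813388
tip [ 0.3825 -0.0003  0.2426]
wrist [[255.781  190.1321]]
 lid 14427 0.17731329638620558 ((521.5166625976562, -3.2497787475585938), (57.06552505493164, 215.63392639160156), 1.900390386581421)
    -0.09 [ 0.4964 -0.0868  0.1671] 0.5522525999315873
    -0.06 [ 0.4953 -0.057   0.1683] 0.5490091178349599
    -0.03 [ 0.4943 -0.0264  0.1693] 0.5483697378778819
    0 [0.4932 0.003  0.1706] 0.5472516133127658
    0.03 [0.4921 0.0333 0.1712] 0.5461778298968392
    0.06 [0.491  0.0632 0.1731] 0.5454635409205263
    0.09 [0.4899 0.0934 0.165 ] 0.5461456610186922
 deck 9366 ((465.04364013671875, -5.288360595703125), (67.14049530029297, 220.38587951660156), 1.882310390472412) [ 0.4282 -0.1161  0.0617] [0.5019 0.1054 0.1127]
scene [[199.0567 137.9994]]
 lid 4
[... 638 characters left out ...]
9   0.1266]
top [[259.1915 247.5015]]
 lid 5129 0.1801973205217966 ((602.893798828125, -0.4166412353515625), (226.08596801757812, 216.32595825195312), 1.9937705993652344)
    -0.09 [ 0.4944 -0.0913  0.1768] 0.7149931017819151
    -0.06 [ 0.4918 -0.0583  0.1712] 0.715570934500689
    -0.03 [ 0.4919 -0.0338  0.1775] 0.7135710207029486
    0 [ 0.4922 -0.0036  0.179 ] 0.7138776983011861
    0.03 [0.4896 0.0268 0.1717] 0.7150124061187555
    0.06 [0.4898 0.057  0.1761] 0.7103257910532665
    0.09 [0.4871 0.0875 0.1738] 0.7121013011378609
 deck 1297 ((459.0464172363281, -4.93499755859375), (63.14140701293945, 219.00082397460938), 1.9249306917190552) [ 0.4252 -0.1152  0.0595] [0.4928 0.1046 0.1137]
```

View pics/wrist5.png

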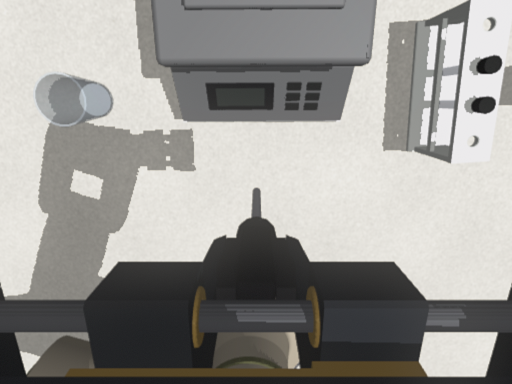

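View pics/scene5.png

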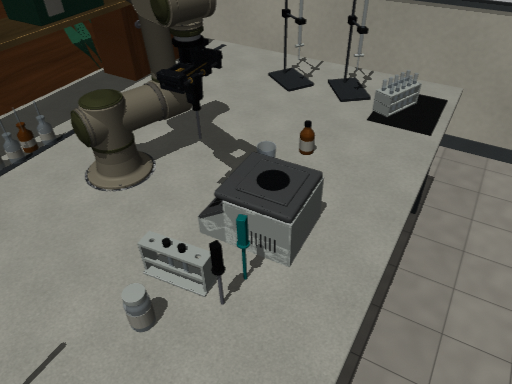

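```bash
python3 -m handwheel '0 0 0 9 0 0 .005;0 0 0 9 0 0 .005;0 0 0 9 0 0 .005;0 0 0 8 0 0 .005;0 0 0 0 0 0 .005;0 0 0 0 0 0 .005'
cat > g.py <<'E'
from h import *
import sys
np.set_printoptions(precision=2,suppress=True)
O=np.array([.5864,-.0012,0]); psi=np.radians(1.9)
Rc=R.from_euler('z',psi).as_matrix(); a=np.radians(35)
X=Rc@[np.cos(a),0,np.sin(a)]; Z=Rc@[-np.sin(a),0,np.cos(a)]; Y=Rc@[0,1,0]
G=O+Rc@np.array([-.076,0,.108]); RG=np.c_[X,Y,Z]
L=.1184
o=manip.observe(); T=R.from_euler('xyz',o["eef_rot"],degrees=True).as_matrix(); p=o["tool_pos"]
tip=p+T[:,2]*L
print("t",round(o["clock"],2),"tip_g mm",RG.T@(tip-G)*1e3,"force_g",RG.T@o["force"],"grip",round(o["gripper_width"],3))
Td=np.c_[-Y,-X,-Z]
print("rot err (tool, deg)",R.from_matrix(T.T@Td).as_rotvec(degrees=True))
if len(sys.argv)>3:
    t=np.array([float(v) for v in sys.argv[1:4]])/1e3
    pd=G+RG@t+Z*L
    print("shift tool mm",T.T@(pd-p)*1e3)
E
python3 g.py 0 -36 75
```

```text
clock: 7.12
tool_pos: [0.3827, -0.0002, 0.3617]
eef_rot: [-145.1, -0.0, -88.1]
force: [0.5, -0.2, -0.7]
gripper_width: 0.173
t 7.12 tip_g mm [ 40.82   7.76 162.61] force_g [ 0.02 -0.2  -0.87] grip 0.173
rot err (tool, deg) [0.11 0.01 0.02]
shift tool mm [43.74 40.9  87.68]
```

```bash
python3 -m handwheel '.022 .0205 .02 0 0 0 .005;.022 .0205 .02 0 0 0 .005;0 0 .025 0 0 0 .005;0 0 .0225 0 0 0 .005;0 0 0 0 0 0 .005;0 0 0 0 0 0 .005'
python3 g.py 0 -36 20
python3 - <<'E'
from h import *
snap("wrist","w6"); s=snap("scene"); crop(s,170,100,340,260,4,"c6")
E
```

```text
clock: 7.88
tool_pos: [0.4008, -0.0433, 0.2668]
eef_rot: [-145.0, -0.0, -88.0]
force: [0.1, -0.2, -0.5]
gripper_width: 0.179
t 7.88 tip_g mm [  0.23 -35.85  75.32] force_g [-0.23 -0.2  -0.43] grip 0.179
rot err (tool, deg) [0.02 0.06 0.09]
shift tool mm [ 0.08  0.25 55.32]
```

View pics/w6.png

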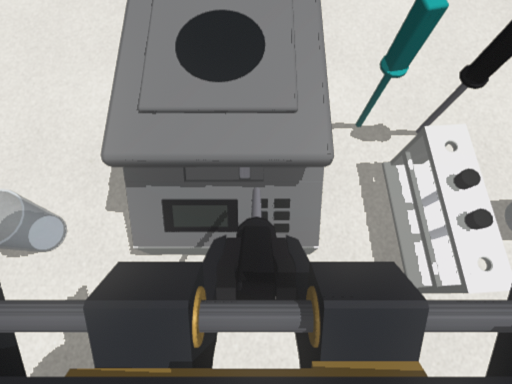

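View pics/c6.png

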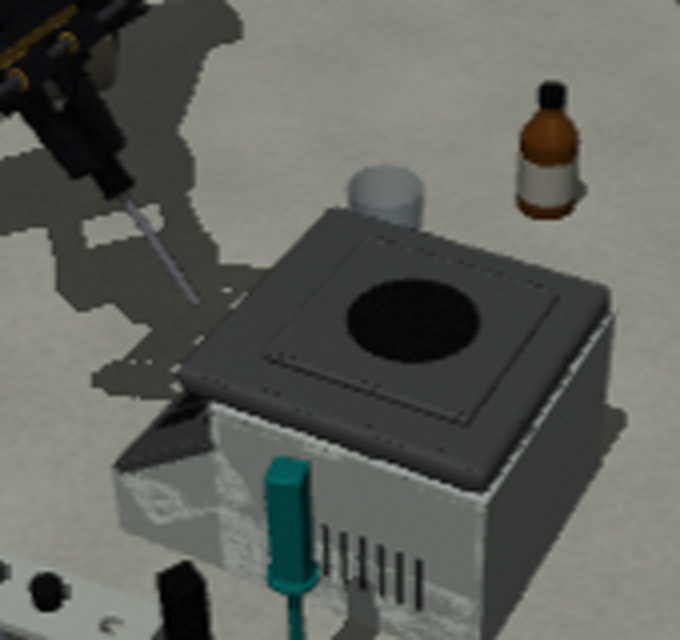

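Run:
```python
from h import *
np.set_printoptions(precision=1,suppress=True)
import io,contextlib
with contextlib.redirect_stdout(io.StringIO()):
    exec(open("g.py").read())
d=snap("wrist")
im=d["image"][145:205,165:290].astype(float); im=np.clip(im*2.0,0,255).astype(np.uint8)
cv2.imwrite("pics/c7.png",cv2.resize(im,None,fx=6,fy=6,interpolation=cv2.INTER_CUBIC))
P=cloud(d); g=(P-G)@RG*1e3
for v in range(160,190,3):
    print(v,[(int(g[v,u,0]),int(g[v,u,1]),int(g[v,u,2])) for u in range(180,270,8)])
for q in ([-8,-44,10],[-8,44,10],[8,-44,10],[8,44,10]): print(q,proj(d,G+RG@(np.array(q)/1e3)))
```

```text
160 [(24, 33, 61), (24, 26, 61), (24, 18, 64), (24, 11, 63), (24, 3, 62), (24, -3, 62), (24, -10, 61), (24, -18, 62), (24, -25, 62), (25, -32, 63), (24, -39, 62), (24, -47, 62)]
163 [(21, 33, 60), (21, 26, 59), (21, 18, 60), (21, 11, 60), (21, 4, 59), (21, -3, 60), (21, -10, 60), (21, -17, 59), (21, -25, 59), (21, -32, 60), (21, -39, 59), (21, -47, 60)]
166 [(17, 35, 55), (17, 27, 54), (17, 20, 55), (17, 12, 54), (17, 5, 55), (17, -2, 54), (17, -9, 54), (17, -17, 55), (17, -24, 55), (17, -32, 54), (17, -40, 54), (17, -47, 54)]
169 [(4, 46, 10), (2, 40, 1), (2, 31, 1), (2, 22, 0), (2, 13, 0), (2, 4, 0), (2, -4, -1), (2, -13, 0), (0, -22, -12), (2, -31, 0), (2, -40, 0), (5, -49, 10)]
172 [(1, 47, 9), (0, 40, 0), (0, 31, 0), (0, 22, 0), (-1, 13, -1), (0, 4, 0), (0, -4, 0), (0, -13, -1), (-3, -22, -13), (0, -31, 0), (0, -40, 0), (1, -49, 8)]
175 [(-1, 47, 10), (-4, 40, 0), (-4, 31, 0), (-4, 22, 0), (-4, 13, 0), (-4, 4, 0), (-4, -4, 0), (-4, -13, -1), (-6, -22, -11), (-4, -31, 0), (-4, -40, 0), (-1, -49, 9)]
178 [(-5, 47, 10), (-7, 41, 0), (-7, 32, -1), (-7, 22, 1), (-7, 13, -1), (-7, 4, 0), (-7, -4, 0), (-7, -13, -1), (-8, -22, -4), (-7, -31, 0), (-7, -40, 0), (-5, -49, 9)]
181 [(-9, 48, 8), (-9, 39, 8), (-8, 30, 9), (-9, 21, 8), (-8, 12, 9), (-8, 3, 8), (-8, -5, 10), (-8, -14, 9), (-8, -22, 8), (-8, -31, 8), (-8, -40, 8), (-9, -49, 7)]Traceback (most recent call last):
  File "<stdin>", line 11, in <module>
ValueError: cannot convert float NaN to integer
```

View pics/c7.png

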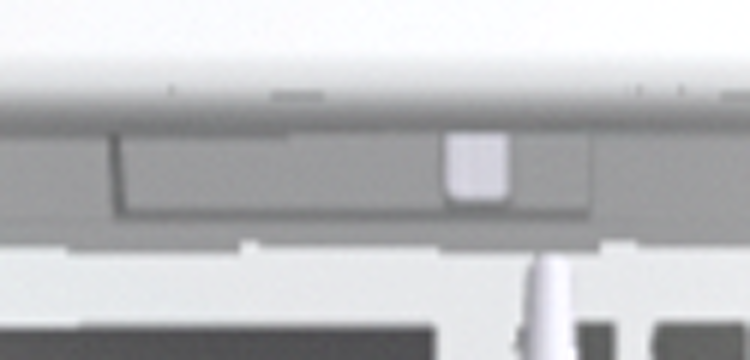

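```bash
python3 - <<'E'
import io,contextlib
with contextlib.redirect_stdout(io.StringIO()):
    exec(open("g.py").read())
d=snap("wrist"); P=cloud(d); g=(P-G)@RG*1e3
m=(g[...,2]<-6)&(abs(g[...,1])<44)&(abs(g[...,0])<10)
print(m.sum(),g[m].min(0),g[m].max(0),np.median(g[m],0))
f=(abs(g[...,2])<3)&(abs(g[...,1])<46)&(abs(g[...,0])<9)
print("floor",g[f].min(0),g[f].max(0),np.median(g[f],0))
E
python3 -m handwheel '0 0 .028 0 0 0 .005;0 0 .027 0 0 0 .005;0 0 0 0 0 0 .005;0 0 0 0 0 0 .005'; python3 g.py 0 -36 4
```

```text
112 [ -9.85 -28.21 -14.5 ] [  2.64 -16.4  -10.32] [ -3.63 -22.32 -12.55]
floor [ -8.97 -43.24  -2.8 ] [ 5.33 44.62  2.61] [-2.    6.47 -0.32]
clock: 8.57
tool_pos: [0.432, -0.0425, 0.2221]
eef_rot: [-144.9, -0.0, -88.1]
force: [0.6, 0.1, -0.5]
gripper_width: 0.174
t 8.57 tip_g mm [  0.29 -36.12  20.74] force_g [ 0.21  0.09 -0.81] grip 0.174
rot err (tool, deg) [-0.06  0.    0.06]
shift tool mm [-0.12  0.19 16.74]
```

```bash
python3 -m handwheel '0 0 .010 0 0 0 .005;0 0 .007 0 0 0 .005;0 0 0 0 0 0 .005;0 0 0 0 0 0 .005'; python3 g.py; python3 -m handwheel '0 0 .002 0 0 0 .005;0 0 .0 0 0 0 .005;0 0 .002 0 0 0 .005;0 0 0 0 0 0 .005'; python3 g.py
```

```text
clock: 9.07
tool_pos: [0.4418, -0.042, 0.2072]
eef_rot: [-145.0, 0.0, -88.1]
force: [0.1, -0.6, -0.2]
gripper_width: 0.181
t 9.07 tip_g mm [ -0.32 -35.91   2.92] force_g [-0.06 -0.64 -0.17] grip 0.181
rot err (tool, deg) [0.   0.03 0.04]
clock: 9.57
tool_pos: [0.4443, -0.042, 0.2044]
eef_rot: [-144.9, -0.0, -88.0]
force: [-5.7, -0.4, 6.8]
gripper_width: 0.179
t 9.57 tip_g mm [  0.23 -36.04  -0.84] force_g [-0.77 -0.23  8.87] grip 0.179
rot err (tool, deg) [-0.05  0.01  0.06]
```

Floor felt: 9 N at z ≈ 0. Now I slide along the groove towards +y, feeling for the drop.

```bash
python3 -m handwheel '-.002 0 0 0 0 0 .005;-.002 0 0 0 0 0 .005;-.002 0 0 0 0 0 .005;0 0 0 0 0 0 .005'; python3 g.py;  python3 -m handwheel '-.002 0 0 0 0 0 .005;-.002 0 0 0 0 0 .005;0 0 0 0 0 0 .005'; python3 g.py;  python3 -m handwheel '-.002 0 0 0 0 0 .005;-.0015 0 0 0 0 0 .005;0 0 0 0 0 0 .005'; python3 g.py 0 -22.3 -8
```

```text
clock: 10.07
tool_pos: [0.4444, -0.0366, 0.2047]
eef_rot: [-144.9, -0.1, -88.1]
force: [-3.4, -2.5, 3.8]
gripper_width: 0.174
t 10.07 tip_g mm [  0.76 -30.92  -0.74] force_g [-0.73 -2.35  5.1 ] grip 0.174
rot err (tool, deg) [-0.11 -0.1   0.07]
clock: 10.45
tool_pos: [0.4436, -0.0315, 0.2035]
eef_rot: [-145.0, 0.1, -88.0]
force: [0.4, 1.0, 0.1]
gripper_width: 0.175
t 10.45 tip_g mm [ -0.83 -25.38  -1.28] force_g [ 0.44  1.02 -0.15] grip 0.175
rot err (tool, deg) [0.05 0.08 0.03]
clock: 10.82
tool_pos: [0.4436, -0.0282, 0.2038]
eef_rot: [-145.0, 0.0, -88.0]
force: [-0.4, -1.2, -1.0]
gripper_width: 0.177
t 10.82 tip_g mm [ -0.43 -22.2   -1.14] force_g [-0.9  -1.15 -0.56] grip 0.177
rot err (tool, deg) [0.01 0.04 0.05]
shift tool mm [ 0.02 -0.41  6.86]
```

Contact is lost at y ≈ -25, so felt and seen positions agree. The tip is over the hole, so I push in gently.

```bash
python3 -m handwheel '0 0 .004 0 0 0 .005;0 0 .004 0 0 0 .005;0 0 0 0 0 0 .005;0 0 0 0 0 0 .005'; python3 g.py;  python3 -m handwheel '0 0 .002 0 0 0 .005;0 0 .002 0 0 0 .005;0 0 0 0 0 0 .005;0 0 0 0 0 0 .005'; python3 g.py
```

```text
clock: 11.32
tool_pos: [0.4483, -0.0283, 0.1973]
eef_rot: [-145.0, 0.0, -88.1]
force: [0.7, 0.2, -0.2]
gripper_width: 0.177
t 11.32 tip_g mm [ -0.38 -22.42  -9.14] force_g [ 0.47  0.14 -0.53] grip 0.177
rot err (tool, deg) [0.01 0.03 0.04]
clock: 11.82
tool_pos: [0.4506, -0.0282, 0.1942]
eef_rot: [-145.0, -0.0, -88.1]
force: [-2.0, -1.2, 1.4]
gripper_width: 0.181
t 11.82 tip_g mm [ -0.2  -22.48 -13.03] force_g [-0.88 -1.14  2.31] grip 0.181
rot err (tool, deg) [-0.01  0.02  0.04]
```

```bash
python3 -m handwheel '0 0 .002 0 0 0 .005;0 0 .002 0 0 0 .005;0 0 .001 0 0 0 .005;0 0 0 0 0 0 .005;0 0 0 0 0 0 .005'; python3 g.py
python3 - <<'E'
from h import *
snap("wrist","w8"); s=snap("scene","s8")
E
```

```text
clock: 12.45
tool_pos: [0.4534, -0.0281, 0.19]
eef_rot: [-145.0, 0.0, -88.1]
force: [-2.6, -0.5, 1.9]
gripper_width: 0.18
t 12.45 tip_g mm [ -0.34 -22.43 -18.1 ] force_g [-1.04 -0.42  3.03] grip 0.18
rot err (tool, deg) [-0.    0.02  0.03]
```

View pics/s8.png

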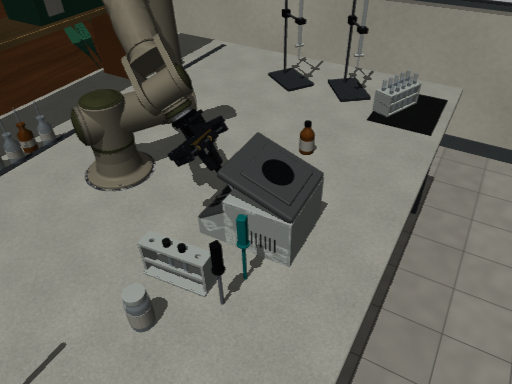

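The lid is rising. I wait, then withdraw straight out.

```bash
python3 -m handwheel '0 0 0 0 0 0 .005;0 0 0 0 0 0 .005;0 0 0 0 0 0 .005;0 0 0 0 0 0 .005;0 0 0 0 0 0 .005;0 0 0 0 0 0 .005;0 0 0 0 0 0 .005;0 0 0 0 0 0 .005'; python3 -m handwheel '0 0 -.01 0 0 0 .005;0 0 -.02 0 0 0 .005;0 0 -.03 0 0 0 .005;0 0 -.03 0 0 0 .005;0 0 -.03 0 0 0 .005;0 0 -.03 0 0 0 .005;0 0 0 0 0 0 .005;0 0 0 0 0 0 .005'; python3 g.py
python3 - <<'E'
from h import *
snap("wrist","w9"); s=snap("scene","s9")
E
```

```text
clock: 13.55
tool_pos: [0.4534, -0.0281, 0.19]
eef_rot: [-145.0, 0.0, -88.1]
force: [-2.7, -0.5, 2.3]
gripper_width: 0.171
clock: 14.55
tool_pos: [0.3674, -0.0309, 0.3118]
eef_rot: [-145.1, 0.0, -88.1]
force: [0.0, -0.2, -1.2]
gripper_width: 0.18
t 14.55 tip_g mm [ -1.11 -22.32 131.1 ] force_g [-0.69 -0.2  -1.03] grip 0.18
rot err (tool, deg) [ 0.07  0.05 -0.01]
```

View pics/s9.png

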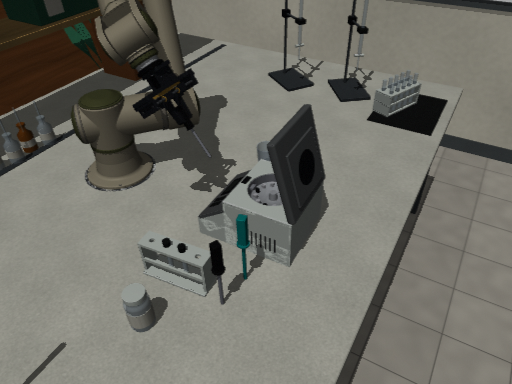

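View pics/w9.png

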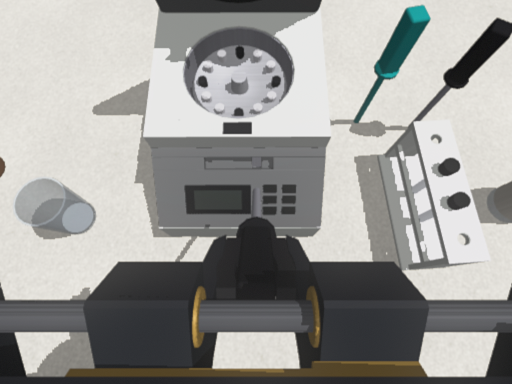

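```bash
python3 -m handwheel '0 0 -.01 -9 0 0 .005;0 0 -.01 -9 0 0 .005;0 0 -.01 -9 0 0 .005;0 0 0 -8 0 0 .005;0 0 -.02 0 0 0 .005;0 0 0 0 0 0 .005'
python3 - <<'E'
from h import *
np.set_printoptions(precision=4,suppress=True)
o=manip.observe();print(o["tool_pos"],o["eef_rot"])
T=R.from_euler('xyz',o["eef_rot"],degrees=True).as_matrix()
print(T.T@(np.array([.4181,-.2787,.36])-o["tool_pos"]))
E
```

```text
clock: 15.4
tool_pos: [0.3552, -0.0313, 0.3592]
eef_rot: [-180.0, 0.0, -88.0]
force: [-0.5, -0.6, -1.4]
gripper_width: 0.177
[ 0.3552 -0.0313  0.3592] [-179.995     0.0096  -87.9928]
[ 0.2494 -0.0542 -0.0008]
```

```bash
python3 -m handwheel '.05 -.0108 0 0 0 0 .005;.05 -.0108 0 0 0 0 .005;.05 -.0108 0 0 0 0 .005;.05 -.0108 0 0 0 0 .005;.05 -.0108 0 0 0 0 .005;0 0 .04 0 0 0 .005;0 0 .04 0 0 0 .005;0 0 .0 0 0 0 .005'; python3 -m handwheel '0 0 0 0 0 0 .005; 0 0 0 0 0 0 .005'
python3 rk.py w10
python3 - <<'E'
from h import *
d=snap("wrist"); o=manip.observe(); T=R.from_euler('xyz',o["eef_rot"],degrees=True).as_matrix()
print(proj(d,[o["tool_pos"]+T[:,2]*.1184,[.4181,-.2787,.108]]), T.T@(np.array([.4181,-.2787,.108])-o["tool_pos"]))
crop(d,180,120,330,240,5,"c10")
E
```

```text
clock: 16.4
tool_pos: [0.4159, -0.2786, 0.2766]
eef_rot: [179.8, 0.3, -88.1]
force: [0.5, 1.1, -1.2]
gripper_width: 0.181
clock: 16.65
tool_pos: [0.4172, -0.2798, 0.2811]
eef_rot: [-179.9, -0.1, -88.0]
force: [-0.3, 0.5, -0.6]
gripper_width: 0.172
[ 0.4172 -0.2797  0.2808] [-179.9106   -0.1004  -88.0465] [-0.874   0.1695 -0.7536]
[ 0.4936 -0.2766  0.4265] [162.8143  -0.1503 -88.0209]
rack 8838 0.10722651272224243 ((485.6396179199219, -271.8380126953125), (190.10031127929688, 50.13608932495117), 5.804419040679932)
[[255.66231166 190.17963944]
 [254.54014618 175.20097486]] [-0.0011497  -0.00082995  0.1725941 ]
```

View pics/c10.png

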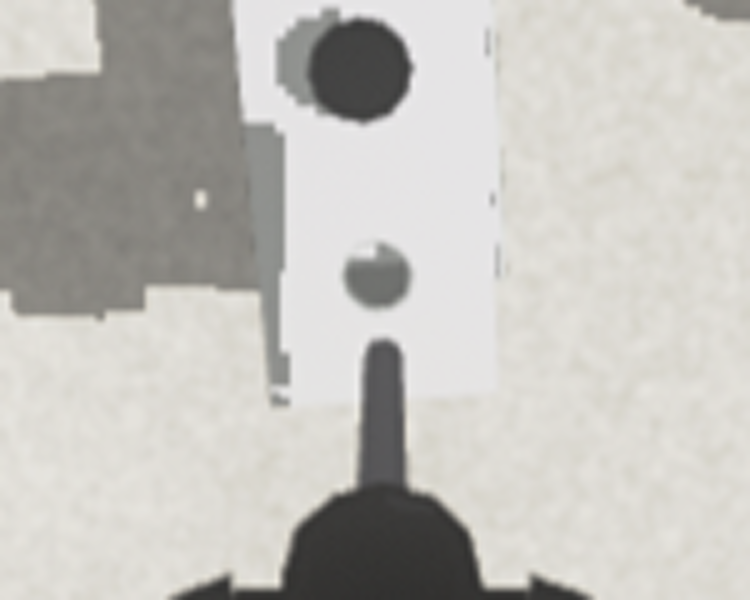

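```bash
python3 -m handwheel '-.0006 -.0008 .02 0 0 0 .005;0 0 .025 0 0 0 .005;0 0 .02 0 0 0 .005;0 0 0 0 0 0 .005;0 0 0 0 0 0 .005'
python3 - <<'E'
from h import *
d=snap("wrist"); crop(d,180,120,330,240,5,"c11")
E
python3 -m handwheel '0 0 .02 0 0 0 .005;0 0 .02 0 0 0 .005;0 0 .01 0 0 0 .005;0 0 0 0 0 0 .005;0 0 0 0 0 0 .005'
```

```text
clock: 17.38
tool_pos: [0.418, -0.2792, 0.2158]
eef_rot: [-179.9, -0.1, -88.1]
force: [-0.1, 0.1, -0.8]
gripper_width: 0.179
clock: 18.05
tool_pos: [0.4179, -0.2792, 0.1655]
eef_rot: [-179.9, -0.1, -88.1]
force: [-0.6, -0.7, -1.3]
gripper_width: 0.181
```

View pics/c11.png

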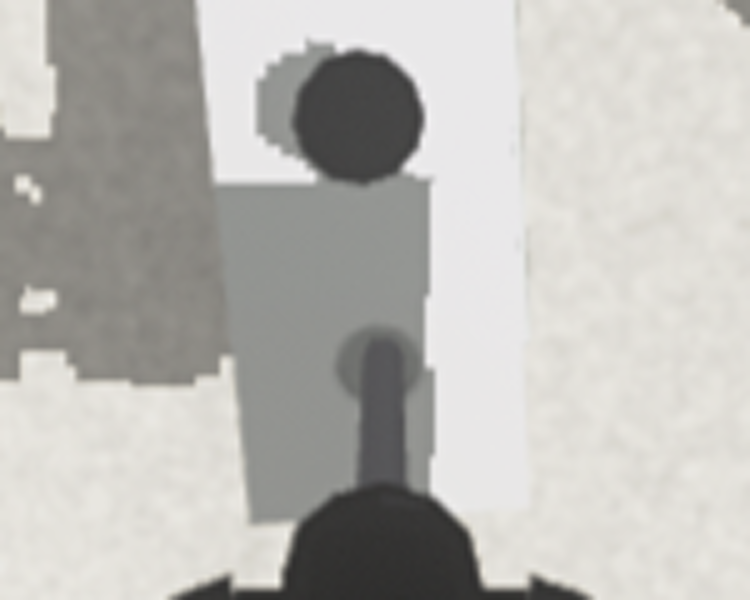

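The rod entered the hole centrally with no contact force. I lower it to the collar.

```bash
python3 -m handwheel '0 0 .015 0 0 0 .005;0 0 .015 0 0 0 .005;0 0 .003 0 0 0 .005;0 0 0 0 0 0 .005;0 0 0 0 0 0 .005'
```

```text
clock: 18.68
tool_pos: [0.4174, -0.2786, 0.1313]
eef_rot: [180.0, 0.0, -88.1]
force: [-1.8, 2.0, 2.7]
gripper_width: 0.176
```

```bash
python3 -m handwheel '0 0 0 0 0 0 .03;0 0 0 0 0 0 .05;0 0 0 0 0 0 .06;0 0 0 0 0 0 .06;0 0 0 0 0 0 .06'; python3 -m handwheel '0 0 -.02 0 0 0 .06;0 0 -.04 0 0 0 .06;0 0 -.05 0 0 0 .06;0 0 -.05 0 0 0 .06;0 0 -.03 0 0 0 .06;0 0 0 0 0 0 .06;0 0 0 0 0 0 .06';python3 - <<'E'
from h import *
np.set_printoptions(precision=4,suppress=True)
o=manip.observe(); print(o["tool_pos"],o["force"])
d=snap("wrist","w12"); P=cloud(d)
m=(abs(P[...,0]-.418)<.03)&(abs(P[...,1]+.279)<.03)&(P[...,2]>.16)&(P[...,2]<.185)
r=P[m]; print("handle top",len(r),np.median(r,0) if len(r) else 0)
s=snap("scene","s12"); crop(s,120,80,340,300,2.7,"c12")
E
```

```text
clock: 19.3
tool_pos: [0.4176, -0.2789, 0.1316]
eef_rot: [-180.0, 0.0, -88.1]
force: [-0.0, -0.2, -0.7]
gripper_width: 0.674
clock: 20.18
tool_pos: [0.4174, -0.2786, 0.3203]
eef_rot: [179.9, 0.1, -88.1]
force: [0.1, 1.3, 0.5]
gripper_width: 0.681
[ 0.4174 -0.2786  0.3203] [0.0997 1.2814 0.5007]
handle top 281 [ 0.4195 -0.2784  0.1708]
```

View pics/c12.png

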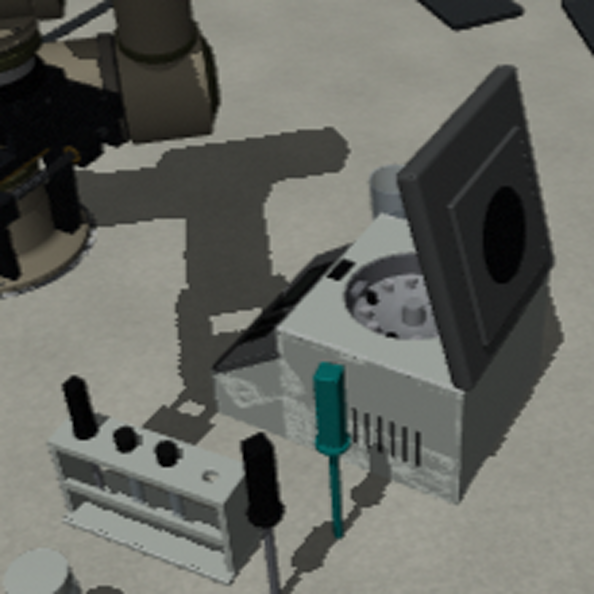

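View pics/w12.png

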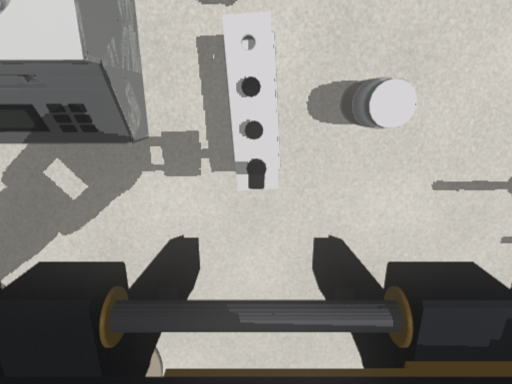

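```bash
python3 -c "
from cell import job; print(job.finish_job())"
```

```text
the job is handed in; nothing more can be done
None
```

The lid is open, the rod hangs back in the rack, and I handed the job in at about 20 s of the 67 s allowed. The hand-in reports no verdict, so I can't confirm the official result.

- **Rod:** I took the smaller black rod from the rack's far hole.
- **Finding the hole:** The tilted wrist view happened to show the release hole at y ≈ -22 mm in the groove. I still felt for it: the tip touched the groove floor with 9 N at y -36, and the contact vanished at y ≈ -25, which agrees.
- **Releasing the lid:** I pushed the tip in to about 18 mm below the floor. The force stayed at about 3 N at the readings, and the lid sprang open.
- **Hanging it back:** I withdrew along the groove's axis and hung the rod in the empty near hole (rack x -67.5).

**Last checks:**
- The scene picture shows the lid standing wide open; I judged that by eye and did not measure the angle.
- The rod is upright with its collar on the plate. Its handle top is at z 0.171 m, the same as at the start, and 1–2 mm from the expected hole position.
- The gripper is clear of everything. Both tubes, the beaker and the jar look undisturbed. I did not check the amber bottle again after the lid opened, but the arm never went near it.

**Disagreement:** the scene and top cameras differed by about 8 mm in x. I used the wrist camera, which lay between them and matched the rod tip, the groove and the rack hole to within about 1 mm.

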